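Put the chisels away by handle colour

ROBOT

A 6-joint arm with a two-finger parallel gripper is mounted at the origin on the work surface. World frame = base frame: x ahead of the robot, y to its left, z up, the work surface at z = 0. Lengths are in m, angles in rad, forces in N, time in s.
With the tool pointing down it reaches from about 0.3 to 0.875 m from the base axis. Payload 6.4 kg.
Tool frame: the origin (TCP) lies at the very end of the fingers, on their centre line; the grasp point (between the pads) lies 19 mm behind it (r.grip_depth is the distance from the TCP to the grasp point, in m); z points along the fingers, y is the line along which they close (so a half turn about z gives the same grasp; the last joint's range is limited). The gripper opens to 85 mm and grips with 20 to 120 N. Pads are 22 mm wide; open, the fingers measure 114 mm over their backs; the gripper's body (76 mm by 85 mm) begins 54 mm behind the grasp point. The pads swing forward as they close: fully open they stand 13 mm farther back than shut.
Start: joints at [1.02, 0.181, 1.607, -0, 1.354, -0.206], TCP at [0.194, 0.541, 0.231] pointing down, gripper open.
Joint ranges: [-2.99, 2.99], [-0.89, 2.07], [0.3, 2.58], [-1.14, 4.28], [0, 2.63], [-3.12, 3.12]. Speed limits (rad/s): [2.57, 2.57, 3.01, 3.14, 3.14, 3.14].

INTERFACE

Orientations are given as a unit quaternion [x, y, z, w].
In Python, from cell import r gives the robot as it stands. Calls block until the motion is done:
- r.move_pose(position, orientation): joint-space move of the TCP to a pose.
- r.move_l(position, rot=None, rate=0.15, force_limit=None): straight line of the TCP; rot=None keeps the orientation; rate is the mean speed in m/s. With force_limit (N) it stops when the force on the tool has changed by that much, and returns True; else False.
- r.move_joints(angles): joint-space move.
- r.open() and r.grab(grip_force=None): open the fingers fully, or close them until they stop; grip_force is the grip in N (None keeps the last).
- r.pause(seconds).
- r.ik(position, orientation): joint angles nearest the present ones, or None.
- r.get_obs(): the state.
- r.capture(name): name is "side" or "top" or "wrist"; returns the picture (384x512x3 uint8, red, green, blue); there is no depth.
- r.calibration(name): a dict with "K" (3x3 intrinsics, pixels), "k1" (the pictures are not rectified: a ray, as slopes to the right and down, at radius r is drawn at 1 + k1 r^2 times it, then the intrinsics apply), "pose" (4x4, takes a point from camera to world coordinates); the wrist camera has in their place "T_tool_cam" (4x4, takes a point from camera to tool coordinates, whose origin is the TCP and whose axes are the flange's). Camera axes: x right, y down, z forward; pixel columns grow to the right and rows downward; lengths in m; the calibration is good to about 2 mm. A picture is of the moment at which its call begins: read the wrist's pose just before it. calibration takes no time and is no camera call.
A pose or a line that the arm cannot do raises r.MotionError and nothing moves.
- r.hand_in(): hands the job in; it is judged then, once.
The state is a dict: "time_s": time; "joints": joint angles; "qvel": joint speeds; "joint_torque": joint torques, N m; "ee_pos": TCP position; "eef_rot": TCP orientation; "ft_force": force on the tool from outside, world axes, zero at the start; "torque": the same for the moment, N m; "grip_width": finger opening in m; "grasp_force": force on a finger pad.
Only numpy, scipy, OpenCV 4.12 (cv2) and the standard library are available. Lean on these libraries where they do the work, as an engineer would, in place of code of your own. Each camera call takes 0.05 s, during which the arm holds its last target. There are 200 camera calls.

TASK

Put the three chisels away: lay each one flat, without dropping it from a height, in the open drawer of its handle's colour (the two blue-handled ones in the blue drawer, the yellow-handled one in the yellow drawer). Then push both drawers fully shut without slamming them, and leave the mallet and the glue bottle where they are.

Things in the scene. Friction and masses are not known exactly. Their poses are not given: they have to be found in the camera images.
- chisel_blue_a: Wood chisel with a blue handle, one of two alike; 170 mm long, lying flat. Handle: square section 26 x 26 mm with rounded edges, 105 mm long (from x = -85 to +20 mm); steel blade 18 mm wide, 6 mm thick from x = +20 to +85 mm. Mass about 150 g. Origin: middle of the length, on the underside; x runs along the chisel from handle to blade, z up.
- chisel_blue_a_grip (a point): Point in the middle of the blue handle's thickness (13 mm above its underside), 20 mm from the chisel's middle towards the handle end, near its balance point: a good place to grip across the handle.
- chisel_blue_b: Wood chisel with a blue handle, one of two alike; 170 mm long, lying flat. Handle: square section 26 x 26 mm with rounded edges, 105 mm long (from x = -85 to +20 mm); steel blade 18 mm wide, 6 mm thick from x = +20 to +85 mm. Mass about 150 g. Origin: middle of the length, on the underside; x runs along the chisel from handle to blade, z up.
- chisel_blue_b_grip (a point): Point in the middle of the blue handle's thickness (13 mm above its underside), 20 mm from the chisel's middle towards the handle end, near its balance point: a good place to grip across the handle.
- chisel_yellow: Wood chisel with a yellow handle, 170 mm long, lying flat. Handle: square section 26 x 26 mm with rounded edges, 105 mm long (from x = -85 to +20 mm); steel blade 18 mm wide, 6 mm thick from x = +20 to +85 mm. Mass about 150 g. Origin: middle of the length, on the underside; x runs along the chisel from handle to blade, z up.
- chisel_yellow_grip (a point): Point in the middle of the yellow handle's thickness (13 mm above its underside), 20 mm from the chisel's middle towards the handle end, near its balance point: a good place to grip across the handle.
- cab_blue: Low plywood bench-top box with a blue top, holding one drawer with blue floor and front. Fixed to the bench. 170 mm deep (x), 250 mm wide (y), 58 mm high. Origin: centre of its underside; the drawer slides out to its -x side (towards the robot).
- tray_blue (a joint): How far the blue drawer is pulled out, m: 0 = fully shut, 0.16 = fully out. Slides with about 3 N of friction and some damping and stays where it is left; a knob on the front can be pushed.
- tray_blue_in (a point): Centre of the blue drawer's inner floor (10 mm above the bench), moving with it; x points into the box (closing direction), y across. Inside 150 mm (x) by 220 mm (y). Side and back walls 5 mm thick, rising 32 mm above this floor; front panel 10 mm thick, rising 44 mm. The box's top covers whatever is not pulled out, with 42 mm free above this floor.
- tray_blue_knob (a point): Outer end (centre) of the steel knob, 18 mm in diameter, 16 mm long, on the front of the blue drawer, 28 mm above the bench; moves with the drawer.
- cab_yellow: Low plywood bench-top box with a yellow top, holding one drawer with yellow floor and front. Fixed to the bench. 170 mm deep (x), 250 mm wide (y), 58 mm high. Origin: centre of its underside; the drawer slides out to its -x side (towards the robot).
- tray_yellow (a joint): How far the yellow drawer is pulled out, m: 0 = fully shut, 0.16 = fully out. Slides with about 3 N of friction and some damping and stays where it is left; a knob on the front can be pushed.
- tray_yellow_in (a point): Centre of the yellow drawer's inner floor (10 mm above the bench), moving with it; x points into the box (closing direction), y across. Inside 150 mm (x) by 220 mm (y). Side and back walls 5 mm thick, rising 32 mm above this floor; front panel 10 mm thick, rising 44 mm. The box's top covers whatever is not pulled out, with 42 mm free above this floor.
- tray_yellow_knob (a point): Outer end (centre) of the steel knob, 18 mm in diameter, 16 mm long, on the front of the yellow drawer, 28 mm above the bench; moves with the drawer.
- mallet: Bystander: black rubber mallet lying on its side; head 52 mm thick, 80 mm along x, wooden handle reaching 245 mm along -y. Origin under the head's centre.
- glue_bottle: Bystander: white glue bottle with orange cap, standing, 56 mm wide, 170 mm high. Origin: centre of its underside.
Things that resemble listed ones, but are neither listed nor needed, are in the scene too. What is shaped like the chisel_blue_a but red is not meant.

How it is judged:
By the outcome, as a careful person would: the job done as asked, in the order asked, and still so for the second after the job is handed in, with the robot touching nothing.
It also fails if it takes over 72 s, if anything falls off the work surface, if the arm or the gripper's body presses on something with over 40 N, if the wrist force passes 120 N, or if a joint passes its speed limit or range.

## Working session

There is one attempt and no reset: what is moved stays moved. The work goes in short steps, each a Python script; the robot and the scene stay as the last script left them, time stands still between calls to the robot, and variables do not carry over. Pictures are saved under pics/ and viewed, at most 10 in all, crops included, and the job is handed in when it is done.

```bash
mkdir -p pics; ls
python3 - <<'E'
from cell import r
import cv2,numpy as np
for n in("top","side"):
    cv2.imwrite(f"pics/{n}0.png",cv2.cvtColor(r.capture(n),cv2.COLOR_RGB2BGR))
    c=r.calibration(n);print(n,c["K"],c["k1"],np.round(c["pose"],3))
print(r.calibration("wrist"))
o=r.get_obs();print(o["time_s"],o["ee_pos"],o["eef_rot"],r.grip_depth)
E
```

```text
pics
top [[487.56419505   0.         251.70565295]
 [  0.         487.56419505 186.64362252]
 [  0.           0.           1.        ]] -0.10860299480917314 [[-4.50e-02 -9.77e-01  2.06e-01  1.97e-01]
 [-9.99e-01  4.50e-02 -9.00e-03  1.20e-02]
 [-1.00e-03 -2.07e-01 -9.78e-01  1.56e+00]
 [ 0.00e+00  0.00e+00  0.00e+00  1.00e+00]]
side [[489.7765166    0.         261.15338635]
 [  0.         489.7765166  187.17727004]
 [  0.           0.           1.        ]] 0.03771020669681762 [[ 0.903 -0.291  0.315  0.091]
 [-0.429 -0.596  0.679 -0.904]
 [-0.009 -0.749 -0.663  0.945]
 [ 0.     0.     0.     1.   ]]
{'K': array([[308.36027098,   0.        , 249.72289655],
       [  0.        , 308.36027098, 191.78924763],
       [  0.        ,   0.        ,   1.        ]]), 'k1': 0.0005953020618274005, 'T_tool_cam': array([[ 2.74388388e-04, -9.63986078e-01, -2.65952563e-01,
         6.76667831e-02],
       [ 9.99999902e-01,  3.57080362e-04, -2.62573657e-04,
        -1.58114060e-04],
       [ 3.48083787e-04, -2.65952465e-01,  9.63986081e-01,
        -1.43284020e-01],
       [ 0.00000000e+00,  0.00000000e+00,  0.00000000e+00,
         1.00000000e+00]])}
0.1 [0.19407784 0.54072573 0.23046597] [ 1.71558114e-01  9.85173676e-01 -7.42685369e-04 -3.01558562e-04] 0.0187
```

View pics/top0.png

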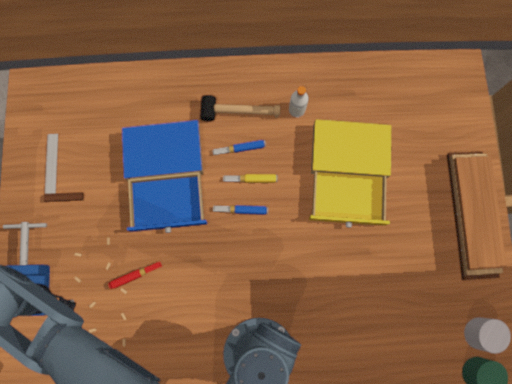

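View pics/side0.png

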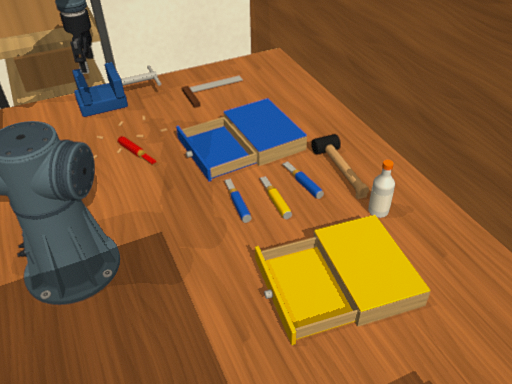

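The top view shows the blue-handled chisels at (249,146) and (252,210), and the yellow one at (262,178); all three blades point left (+y). Things that could be confused with them:
- the red chisel at (135,275), excluded by colour
- the blue vise at (30,275)
- the blue box and drawer at (163,170)
- the yellow box and drawer at (350,170)

Both drawers are open, with knobs at (167,230) and (349,225). The side view agrees.

```bash
cat > h.py <<'E'
from cell import r
import cv2,numpy as np
from scipy.spatial.transform import Rotation as R
HSV={"blue":((100,120,60),(125,255,255)),"yellow":((24,150,90),(35,255,255))}
def cam(n,obs=None):
    c=r.calibration(n)
    if n!="wrist": return c["K"],c["k1"],np.array(c["pose"])
    T=np.eye(4);T[:3,:3]=R.from_quat(obs["eef_rot"]).as_matrix();T[:3,3]=obs["ee_pos"]
    return c["K"],c["k1"],T@c["T_tool_cam"]
def cast(px,z,C):
    K,k1,P=C
    n=cv2.undistortPoints(np.float64(px).reshape(-1,1,2),np.array(K),np.array([k1,0,0,0.])).reshape(-1,2)
    d=np.c_[n,np.ones(len(n))]@P[:3,:3].T; o=P[:3,3]
    return o+d*((z-o[2])/d[:,2])[:,None]
def blobs(img,col,amin=60):
    m=cv2.inRange(cv2.cvtColor(img,cv2.COLOR_RGB2HSV),*HSV[col])
    cs,_=cv2.findContours(m,cv2.RETR_EXTERNAL,cv2.CHAIN_APPROX_NONE)
    return [c for c in cs if cv2.contourArea(c)>amin]
def rect(c,z,C):
    "min-area rectangle of a contour cast on height z: centre, (long,short), yaw of long side"
    p=cast(c.reshape(-1,2),z,C)[:,:2]
    b=cv2.boxPoints(cv2.minAreaRect((p*1000).astype(np.float32)))/1000
    e=[b[1]-b[0],b[2]-b[1]]; l=[np.linalg.norm(v) for v in e]; k=int(np.argmax(l))
    return b.mean(0),(l[k],l[1-k]),np.arctan2(e[k][1],e[k][0])%np.pi
def save(n,img): cv2.imwrite(f"pics/{n}.png",cv2.cvtColor(img,cv2.COLOR_RGB2BGR))
def down(yaw): # tool z down, tool y (closing line) at world angle yaw
    y=np.array([np.cos(yaw),np.sin(yaw),0]); z=np.array([0,0,-1.])
    return R.from_matrix(np.c_[np.cross(y,z),y,z]).as_quat()
E
python3 - <<'E'
from h import *
img=cv2.cvtColor(cv2.imread("pics/top0.png"),cv2.COLOR_BGR2RGB);C=cam("top")
for col in HSV:
    for c in blobs(img,col):
        print(col,cv2.boundingRect(c),*[np.round(v,3) for v in rect(c,.02,C)])
for n,p,z in(("knobB",(167,230),.028),("knobY",(349,225),.028)): print(n,cast([p],z,C).round(3))
o=r.get_obs();x=R.from_quat(o["eef_rot"]).as_matrix();print(x.round(2))
for p in([.5,0,.3],[.55,.2,.3],[.55,-.25,.3]):
  for yaw in(0,np.pi/2,np.pi,-np.pi/2):
    q=r.ik(p,down(yaw));print(p,yaw,None if q is None else np.round(q,2))
E
```

```text
blue (9, 265, 40, 22) [0.273 0.724] [0.14  0.062] 1.385
blue (235, 206, 31, 8) [0.448 0.007] [0.096 0.023] 1.525
blue (127, 177, 79, 54) [0.481 0.281] [0.251 0.156] 1.628
blue (234, 141, 30, 11) [0.66  0.002] [0.097 0.023] 1.697
blue (123, 121, 78, 57) [0.664 0.292] [0.253 0.171] 1.627
yellow (310, 175, 80, 49) [ 0.468 -0.318] [0.255 0.147] 1.449
yellow (246, 175, 30, 6) [ 0.551 -0.032] [0.094 0.017] 1.525
yellow (313, 120, 78, 56) [ 0.641 -0.339] [0.256 0.175] 1.454
knobB [[0.393 0.273 0.028]]
knobY [[ 0.382 -0.305  0.028]]
[[-0.94  0.34 -0.  ]
 [ 0.34  0.94 -0.  ]
 [ 0.   -0.   -1.  ]]
[0.5, 0, 0.3] 0 [-0.24 -0.04  1.7  -0.    1.48 -0.24]
[0.5, 0, 0.3] 1.5707963267948966 [-0.24 -0.04  1.7  -0.    1.48 -1.81]
[0.5, 0, 0.3] 3.141592653589793 [-0.24 -0.04  1.7  -0.    1.48  2.9 ]
[0.5, 0, 0.3] -1.5707963267948966 [-0.24 -0.04  1.7  -0.    1.48  1.33]
[0.55, 0.2, 0.3] 0 [ 0.15  0.15  1.5  -0.    1.49  0.15]
[0.55, 0.2, 0.3] 1.5707963267948966 [ 0.15  0.15  1.5  -0.    1.49 -1.42]
[0.55, 0.2, 0.3] 3.141592653589793 [ 0.15  0.15  1.5  -0.    1.49 -3.  ]
[0.55, 0.2, 0.3] -1.5707963267948966 [ 0.15  0.15  1.5  -0.    1.49  1.72]
[0.55, -0.25, 0.3] 0 [-0.62  0.2   1.45 -0.    1.5  -0.62]
[0.55, -0.25, 0.3] 1.5707963267948966 [-0.62  0.2   1.45 -0.    1.5  -2.19]
[0.55, -0.25, 0.3] 3.141592653589793 [-0.62  0.2   1.45 -0.    1.5   2.52]
[0.55, -0.25, 0.3] -1.5707963267948966 [-0.62  0.2   1.45 -0.    1.5   0.95]
```

```bash
cat > look.py <<'E'
from h import *
import pickle
out={};tiles=[]
for n,p in(("B",[.52,.12,.3]),("C",[.55,-.12,.3]),("Y",[.52,-.45,.3])):
    r.move_pose(p,down(0)); r.pause(.2)
    o=r.get_obs(); img=r.capture("wrist"); C=cam("wrist",o); out[n]=(img,C)
    save("w"+n,img); tiles.append(cv2.resize(img,(400,300)))
    for col in HSV:
        for c in blobs(img,col,300):
            for z in ((.026,.013) if n=="C" else (.01,.054,.058)):
                print(n,col,z,cv2.boundingRect(c),*[np.round(v,3) for v in rect(c,z,C)])
pickle.dump(out,open("look.pkl","wb"))
tiles.append(tiles[0]*0)
save("tile",np.vstack([np.hstack(tiles[:2]),np.hstack(tiles[2:])]))
print(r.get_obs()["time_s"])
E
python3 look.py
```

```text
B blue 0.01 (335, 204, 20, 63) [ 0.664 -0.   ] [0.101 0.028] 1.697
B blue 0.054 (335, 204, 20, 63) [0.649 0.019] [0.091 0.025] 1.697
B blue 0.058 (335, 204, 20, 63) [0.648 0.02 ] [0.09  0.024] 1.697
B blue 0.01 (194, 201, 20, 65) [0.448 0.001] [0.105 0.026] 1.486
B blue 0.054 (194, 201, 20, 65) [0.455 0.02 ] [0.094 0.023] 1.486
B blue 0.058 (194, 201, 20, 65) [0.456 0.022] [0.093 0.023] 1.486
B blue 0.01 (295, 0, 153, 133) [0.674 0.239] [0.19  0.163] 0.053
B blue 0.054 (295, 0, 153, 133) [0.658 0.234] [0.171 0.146] 0.053
B blue 0.058 (295, 0, 153, 133) [0.657 0.234] [0.169 0.145] 0.053
B blue 0.01 (145, 0, 141, 140) [0.478 0.234] [0.172 0.172] 0.056
B blue 0.054 (145, 0, 141, 140) [0.482 0.23 ] [0.155 0.155] 0.056
B blue 0.058 (145, 0, 141, 140) [0.483 0.229] [0.153 0.153] 0.056
B yellow 0.01 (264, 229, 14, 58) [ 0.552 -0.039] [0.097 0.019] 1.574
B yellow 0.054 (264, 229, 14, 58) [ 0.548 -0.016] [0.088 0.017] 1.574
B yellow 0.058 (264, 229, 14, 58) [ 0.548 -0.014] [0.087 0.017] 1.574
C blue 0.026 (325, 18, 25, 87) [0.659 0.002] [0.101 0.027] 1.698
C blue 0.013 (325, 18, 25, 87) [0.66
[... 513 characters left out ...]

C yellow 0.013 (245, 49, 15, 78) [ 0.552 -0.028] [0.097 0.018] 1.539
Y yellow 0.01 (261, 0, 173, 174) [ 0.642 -0.353] [0.222 0.188] 1.451
Y yellow 0.054 (261, 0, 173, 174) [ 0.63  -0.356] [0.2   0.169] 1.451
Y yellow 0.058 (261, 0, 173, 174) [ 0.629 -0.356] [0.198 0.167] 1.451
Y yellow 0.01 (157, 0, 117, 118) [ 0.472 -0.318] [0.144 0.142] 1.466
Y yellow 0.054 (157, 0, 117, 118) [ 0.477 -0.324] [0.129 0.128] 1.466
Y yellow 0.058 (157, 0, 117, 118) [ 0.477 -0.325] [0.128 0.126] 1.466
Y yellow 0.01 (138, 0, 11, 144) [ 0.378 -0.342] [0.179 0.009] 1.453
Y yellow 0.054 (138, 0, 11, 144) [ 0.393 -0.346] [0.161 0.008] 1.453
Y yellow 0.058 (138, 0, 11, 144) [ 0.394 -0.347] [0.159 0.008] 1.453
5.0083
```

View pics/tile.png

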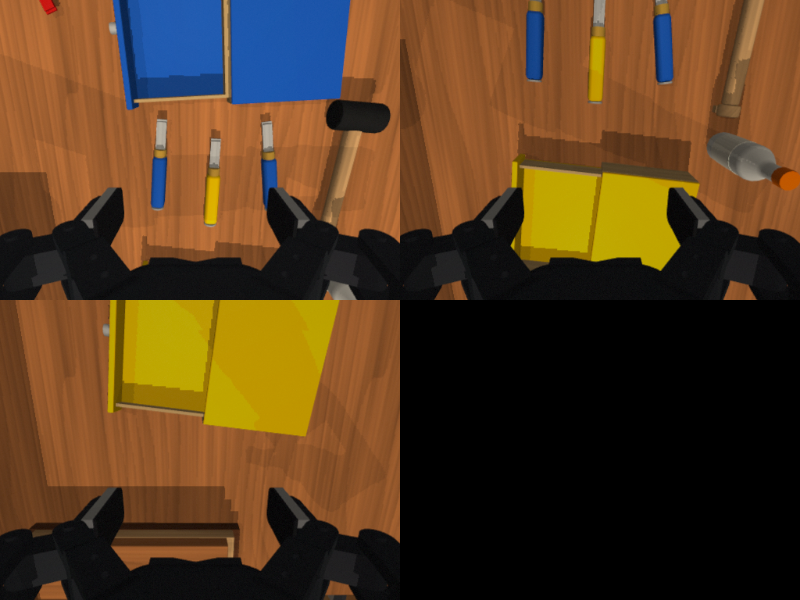

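The wrist tiles show the blue chisels at C-tile (535,40) and (663,45), the yellow one at (596,65), and both drawers almost fully out. Candidates and their top-view pixels are listed above; here is the close crop that checks the choice.

```bash
python3 -c "
import cv2;i=cv2.imread('pics/wC.png')[0:150,120:400];cv2.imwrite('pics/crop.png',cv2.resize(i,None,fx=2.5,fy=2.5))"
```

```text
(no output)
```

View pics/crop.png

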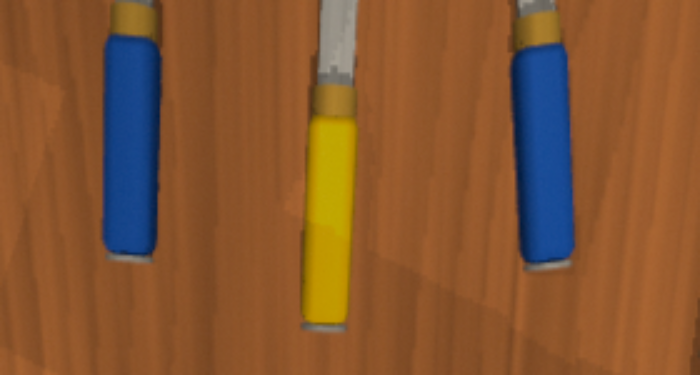

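The crop shows a blue handle at (130,145), a yellow one at (328,220) and a second blue at (543,150). Steel blades point up in the picture (+y) and none of them is red, so the choice is right. I'll start with the yellow one.

```bash
cat >> h.py <<'E'
def st(t):
    o=r.get_obs();print(t,round(o["time_s"],1),np.round(o["ee_pos"],3),"w",round(o["grip_width"],4),"F",round(o["grasp_force"],1),np.round(o["ft_force"],1))
def pick(x,y,yaw):
    r.open(); r.move_pose([x,y,.13],down(yaw)); r.move_l([x,y,.003],rate=.15,force_limit=12)
    r.grab(60); st("grabbed"); r.move_l([x,y,.14],rate=.2); st("lifted")
def place(x,y,yaw):
    r.move_pose([x,y,.14],down(yaw)); r.move_l([x,y,.05],rate=.2)
    print("touch",r.move_l([x,y,.0125],rate=.06,force_limit=4)); st("placed")
    r.open(); st("opened"); r.move_l([x,y,.14],rate=.2)
E
python3 - <<'E'
from h import *
pick(.5525,-.014,-.032)
place(.4726,-.331,-.12)
E
```

```text
grabbed 8.5 [ 0.553 -0.014  0.004] w 0.0247 F 61.0 [ 0.5 -0.   4.9]
lifted 9.4 [ 0.551 -0.014  0.139] w 0.025 F 60.2 [-0.4  0.1 -1.7]
touch True
placed 11.8 [ 0.472 -0.33   0.014] w 0.0249 F 61.0 [0.7 1.4 4.4]
opened 12.4 [ 0.472 -0.33   0.013] w 0.0855 F 0.0 [-0.1  0.8 -0.5]
```

Run:
```python
from h import *
pick(.453,.021,-.074)
place(.482,.257,.0545)
# push it to the front panel with closed fingers, behind the handle
u=np.array([np.cos(.0545),np.sin(.0545)]); p=np.array([.482,.257])
r.grab(20)
a=p+u*.042; r.move_l([*a,.06],rate=.2); r.move_l([*a,.02],rate=.1,force_limit=8)
b=a-u*.07; print("stop",r.move_l([*b,.02],rate=.05,force_limit=5)); st("pushed")
c=np.array(r.get_obs()["ee_pos"][:2])+u*.006
r.move_l([*c,.02],rate=.1); r.move_l([*c,.14],rate=.2); r.open()
img=r.capture("top"); save("top1",img[100:260,90:420].repeat(2,0).repeat(2,1))
```

```text
grabbed 16.3 [0.454 0.021 0.004] w 0.0252 F 60.6 [-0.4  0.4  6.7]
lifted 17.1 [0.452 0.021 0.139] w 0.0244 F 59.7 [-0.2 -0.4 -1.9]
touch True
placed 19.3 [0.482 0.257 0.014] w 0.0248 F 60.4 [ 0.6 -0.6  2.8]
opened 19.9 [0.48  0.257 0.013] w 0.0853 F 0.0 [-0.2  0.3  0.2]
stop False
pushed 24.1 [0.454 0.255 0.02 ] w 0.0004 F 0.4 [0.3 0.4 1.4]
```

View pics/top1.png

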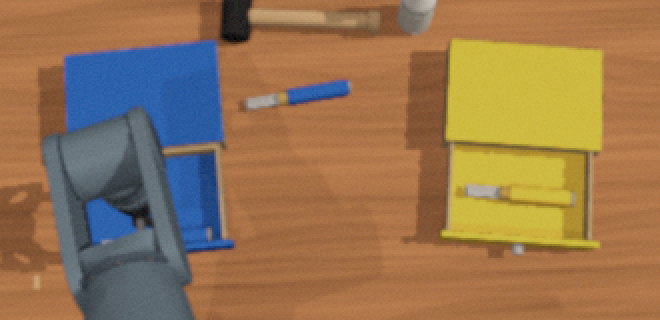

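The yellow chisel lies flat in its drawer at (520,193). Blue A is against the front panel but hidden by the arm, so I'll check the remaining gap with the wrist camera.

Run:
```python
from h import *
import pickle
r.move_pose([.50,.10,.25],down(0)); r.pause(.15)
o=r.get_obs(); img=r.capture("wrist"); pickle.dump((img,cam("wrist",o)),open("b.pkl","wb"))
save("wB2",cv2.resize(img[0:230,90:370],None,fx=2.5,fy=2.5))
```

```text
(no output)
```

View pics/wB2.png

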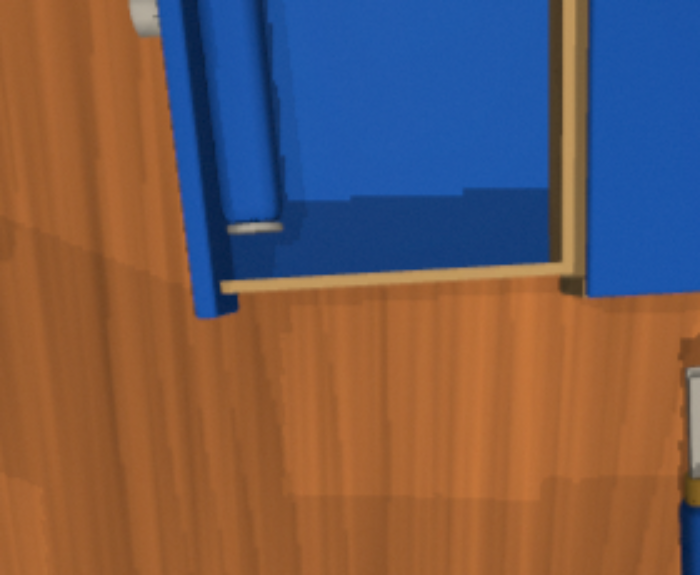

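Run:
```python
from h import *
import pickle
img,C=pickle.load(open("b.pkl","rb"))
for n,p,z in(("chisel end rear",(278,215),.034),("chisel front",(262,20),.034),("wall inner lo",(560,262),.042),("wall inner hi",(562,20),.042),("boxedge lo",(587,297),.058),("boxedge hi",(585,20),.058),("knob tip",(132,15),.028),("panel inner top lo",(222,285),.054),("panel in hi",(183,20),.054)):
    print(n,cast([np.array(p)/2.5+[90,0]],z,C).round(4)[0])
```

```text
chisel end rear [0.4443 0.1903 0.034 ]
chisel front [0.4407 0.2667 0.034 ]
wall inner lo [0.5678 0.1706 0.042 ]
wall inner hi [0.5632 0.2646 0.042 ]
boxedge lo [0.5769 0.1564 0.058 ]
boxedge hi [0.5691 0.2603 0.058 ]
knob tip [0.3852 0.2702 0.028 ]
panel inner top lo [0.4224 0.1608 0.054 ]
panel in hi [0.4131 0.2612 0.054 ]
```

Front to back the gap is 122 mm and the open fingers are 114 mm across. Turning B half a turn puts its handle beside A's low blade, which leaves more room for the fingers.

Run:
```python
from h import *
pick(.657,.017,.127-np.pi)
print(np.round(r.get_obs()["joints"],2))
place(.497,.307,.0545)
r.move_pose([.36,.1,.25],down(0)); r.pause(.1)
save("top2",r.capture("top")[100:260,90:420].repeat(2,0).repeat(2,1)); st("end")
```

```text
grabbed 31.2 [0.658 0.017 0.004] w 0.0249 F 60.5 [0.3 0.6 3.2]
lifted 32.1 [0.656 0.017 0.138] w 0.0249 F 59.8 [ 0.1  0.7 -2.3]
[-0.15  0.45  1.46 -0.    1.24  2.86]
touch True
placed 35.5 [0.497 0.307 0.014] w 0.0248 F 60.5 [ 1.8 -0.1  3.4]
opened 36.1 [0.496 0.307 0.013] w 0.0858 F 0.0 [-0.5  0.3 -0. ]
end 38.1 [0.36  0.1   0.249] w 0.0855 F 0.0 [ 0.2  0.1 -0. ]
```

View pics/top2.png

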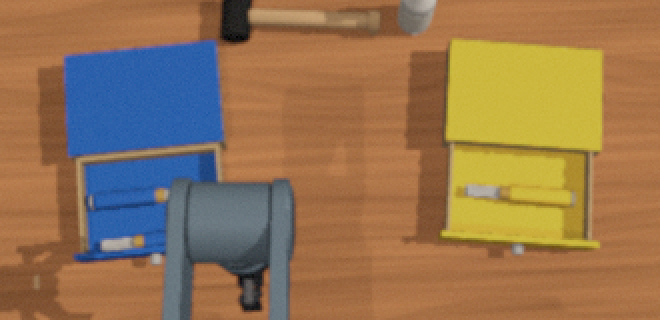

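All three chisels lie flat: the blues at (130,197) and (135,242), the yellow at (520,193). Next I'll close the drawers.

```bash
cat > shut.py <<'E'
from h import *
def shut(k,yaw):
    u=np.array([np.cos(yaw),np.sin(yaw)]); k=np.array(k); P=lambda d,z:[*(k+u*(d-.0135)),z]
    r.move_pose(P(-.03,.13),down(yaw)); r.move_l(P(-.03,.016),rate=.2,force_limit=10)
    print("A",r.move_l(P(.125,.016),rate=.08,force_limit=20)); st("fast")
    print("B",r.move_l(P(.185,.016),rate=.025,force_limit=10)); st("shut")
    r.move_l(P(.10,.016),rate=.2); r.move_l(P(.10,.13),rate=.2)
r.grab(20)
shut((.388,.271),.0545)
shut((.379,-.303),-.12)
r.move_pose([.36,-.02,.25],down(0)); r.pause(.1)
save("top3",r.capture("top")[100:260,90:420].repeat(2,0).repeat(2,1)); st("end")
E
python3 shut.py
```

```text
A False
fast 42.5 [0.499 0.277 0.016] w -0.0001 F 1.0 [-2.5 -0.8 -1.2]
B True
shut 43.8 [0.53  0.278 0.015] w -0.0001 F 0.0 [0.3 0.6 0.6]
A False
fast 49.9 [ 0.49  -0.316  0.016] w -0.0002 F 0.2 [-0.1  1.2  0.3]
B True
shut 51.0 [ 0.508 -0.318  0.015] w 0.0001 F 0.0 [ 0.2 -0.6  0.1]
end 53.4 [ 0.36  -0.021  0.25 ] w 0.0001 F 0.0 [0.1 0.1 0.4]
```

View pics/top3.png

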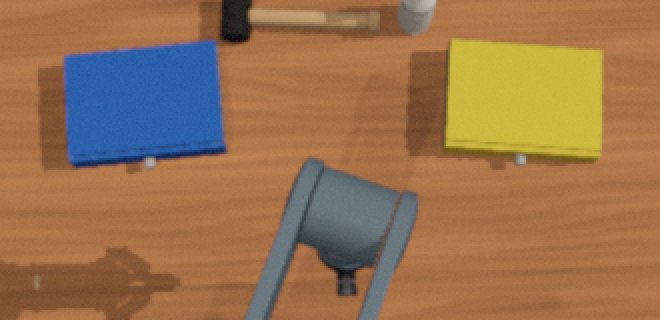

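Both drawers are shut: the final knob positions match the box fronts within 1 mm, and each push ended at a force stop. The mallet and the bottle haven't moved.

```bash
python3 -c "
from cell import r
print(r.hand_in())"
```

```text
the job is handed in; nothing more can be done
None
```

I laid all three chisels flat in the drawers of their colours, pushed both drawers gently shut, left the mallet and glue bottle untouched, and handed the job in at about 53 s of the 72 s limit.

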